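# Vent the gas syringe, draw its arm to the set mark and hold

### The arm

A 6-joint arm with a two-finger parallel gripper is mounted at the origin on the work surface. World frame = base frame: x ahead of the robot, y to its left, z up, the work surface at z = 0. Lengths are in m, angles in rad, forces in N, time in s.
With the tool pointing down it reaches from about 0.325 to 0.775 m from the base axis. Payload 9.3 kg.
Tool frame: the origin (TCP) lies at the very end of the fingers, on their centre line; the grasp point (between the pads) lies 19 mm behind it; z points along the fingers, y is the direction in which the jaws open and shut (so a half turn about z gives the same grasp; the last joint's range is limited). The gripper opens to 85 mm and grips with 20 to 120 N. Pads are 22 mm wide; open, the fingers measure 114 mm over their backs; the gripper's body (76 mm by 85 mm) begins 54 mm behind the grasp point. The pads swing forward as they close: fully open they stand 13 mm farther back than shut.
Start: joints at [-1.419, 0.259, 0.021, 1.334, 0, 1.418], TCP at [0.165, -0.525, 0.231] pointing down, gripper open.
Joint ranges: [-3.04, 3.04], [-0.91, 1.82], [-1.04, 1.36], [-1.92, 1.95], [-1.52, 1.45], [-3.14, 3.14]. Speed limits (rad/s): [2.22, 2.22, 2.79, 3.14, 3.14, 3.14].

### API

Orientations are given as a 3x3 rotation matrix whose columns are the frame's x, y, z axes.
In Python, from workcell import bot gives the robot as it stands.
- The arm moves only by the tool step_arm, never from a script. Its argument "rows" is one flat list of numbers, 7 for each row, row after row: the shift along the tool's x, y, z in mm, then the turn, a rotation vector about the tool's x, y, z in degrees, then the finger opening in mm, from 0 to 85.4. A call has 1 to 12 rows; each row shifts and turns the commanded pose from where the row before left it, along the tool's axes as they then stand; what a row does not reach is not made up. A row lasts 1/12 s, in which the tool goes at most 41.7 mm and 7.16 degrees, less where a joint would pass 70% of its speed; a pose out of reach is approached as far as the arm can. A call is refused whole if a number of a shift passes 41.7 or a number of a turn 7.16, either way. A call with a gripper value outside its range is refused whole. The fingers move at their own pace and stop on an object; the grip force is fixed at half the most. Time passes only in rows, so rows that do not move let the fingers close. It gives the time, the measured TCP pose, the force and the opening at its end, in the units of the state.
- bot.sense(): the state, without advancing time (a new reading comes with each control period).
- bot.camera(name): name is "scene" or "top"; returns the picture (420x560x3 uint8, red, green, blue); there is no depth.
- bot.calibration(name): a dict with "fov_y" (degrees; the focal length in pixels is half the picture's height over the tangent of half this angle, whatever the lens; pixels are square), "cx", "cy" (the principal point, pixels), "k1" (the pictures are not rectified: a ray, as slopes to the right and down, at radius r is drawn at 1 + k1 r^2 times it, then the intrinsics apply), "extrinsics" (4x4, takes a point from world to camera coordinates). Camera axes: x right, y up, looking along -z (the intrinsics and any distortion apply to the point x, -y, -z); pixel columns grow to the right and rows downward; lengths in m; the calibration is good to about 2 mm. A picture is of the moment at which its call begins. calibration takes no time and is no camera call.
- bot.close_job(): hands the job in, once; it reports no verdict.
Trained networks look in the newest picture that a camera, given by its name, has taken for a name from the list of things; names that differ only in an ending like _2 or _b are one class to them, and where a whole thing is asked for, a point or a joint stands for the part that bears it (a point fixed in the world has none). Each returns a list of dicts, best first, with "p" (0 to 1); they miss things now and then, are a little off and sometimes report something else, mostly with a low value. They report only what shows in the picture. A call takes as long as a camera call.
- bot.search_frame(camera, thing): "position" ([x, y, z] in m, in world coordinates, good to about 4 mm: the middle of the surface that is visible of it).
- bot.silhouettes(camera, thing): "region" (420x560 bool, what is visible of it).
The state is a dict: "t": time; "joint_pos": joint angles; "qvel": joint speeds; "effort": joint torques, N m; "tcp_pos": TCP position; "ee_rot": TCP orientation; "wrist_force": force on the tool from outside, world axes, zero at the start; "moment": the same for the moment, N m; "width": finger opening in m.
Only numpy, scipy, OpenCV 4.12 (cv2) and the standard library are available. Lean on these libraries where they do the work, as an engineer would, in place of code of your own. Each camera call takes 0.05 s, during which the arm holds its last target.

### The job

The bench gas syringe has to be drawn to its set mark so that the pressure can be read. First vent it: swing the blue sprung lever round to its stop and let it spring back, with the arm still parked. Then pinch the black handle so that its red lock button goes in, draw the telescoping arm out until its red pointer stands on the line of the orange set mark, and finish while still holding it there (it springs back if let go); leave the other things on the bench where they stand.

Things in the scene. Friction and masses are not known exactly. Their poses are not given: they have to be found in the camera images.
- gas_rig: fixed bench gas syringe: grey base 410 x 150 mm (x -175 to 235, top at 18 mm) with a clear barrel, 21 mm wide, level, its axis 85 mm up, over the frame's x axis. Origin on the bench under the barrel; x points the way the arm is drawn out, y to the side of gauge and scale bar (bar y 42 to 62 mm, top 30 mm). Barrel, saddles and collar (x -115 to 63 mm) are at most 102 mm high
- draw_arm: telescoping arm. Origin at the centre of its black handle on the barrel axis, 85 mm up, parked at x 95 mm of gas_rig; axes parallel to gas_rig. Handle 40 (x) x 30 (y) x 40 mm (z), end plate 46 x 50 mm at x 20 to 26 mm. Slides along +x only, at most 105 mm; with the button out a catch stops it after 1 mm. Pulled back by 0.8 N + 0.7 N per 10 mm of travel: slides back to 14 mm if let go
- lock_button (a joint): travel of the red lock button (m): 0 out, 0.005 fully in; from about 0.0035 the arm is free. It takes 5 N and springs out again. Pinching the handle across its y faces pushes it in; it need only be in while the arm leaves its parked place (the first 15 mm), and staying in does no harm
- lock_face (a point): centre of the red button's outer face (18 mm diameter), which stands 6 mm proud of the handle's +y side at the handle's centre; it moves towards -y when pressed
- pointer_tip (a point): tip of the red pointer, carried by the arm under the handle's end plate: 23.5 mm towards +x, 43 mm towards +y and 50.5 mm below the handle's centre. It moves over the scale bar with the arm
- set_mark: orange clip 12 mm wide across the scale bar, fixed, with a black line over its middle. Its origin lies under that line; axes parallel to gas_rig. The pointer is on the mark when it has the same x (gas_rig frame) as this origin, 45 to 85 mm of travel from the parked place
- vent_lever (a joint): angle of the blue sprung vent lever (rad): 0 at rest, 1.0 at its stop, turning about the vertical through vent_pivot. At rest it points to gas_rig -y; it swings clockwise seen from above, the knob going towards gas_rig -x. It takes about 0.6 N at the knob to start and 2.6 N at the stop, and springs back to 0 when let go
- vent_knob (a point): middle of the lever's upright blue knob (16 mm diameter, from 108 to 138 mm above the bench), 60 mm from the pivot; the lever bar below it spans 108 to 115 mm in height and is 14 mm wide
- vent_pivot (a point): on the lever's vertical pivot axis, 115 mm above the bench, over the aluminium valve block (34 x 32 mm, lever boss top at 108 mm), at gas_rig x -132, y 0 mm. A round pressure gauge 58 mm wide, top at 95 mm, stands 62 mm to its +y side
- beaker: bystander: glass beaker 70 mm wide, 90 mm high, origin under its centre
- dropper: bystander: small dropper bottle 31 mm wide, 85 mm high, origin under its centre
- sample_jar: bystander: low jar 56 mm wide, 45 mm high, origin under its centre
- jar_lid: bystander: aluminium lid 60 mm wide, 11 mm high, origin under its centre
- pocket_scale: bystander: pocket scale 125 x 70 x 20 mm, origin under its centre
- weigh_boat: bystander: white weighing boat 75 x 55 x 14 mm, origin under its centre
- spatula: bystander: steel spatula 145 mm long, 4 mm thick, lying flat, origin near its middle
- wash_bottle: bystander: wash bottle 75 mm wide, 205 mm high with its spout, origin under its centre

How it is judged:
On the way, in this order (a step that is already met when the one before it is completed fails the run):
1. the vent lever is swung to its stop with the arm still parked (value of joint vent_lever above 0.92 rad and x of draw_arm in the frame of gas_rig below 0.1 m), for 0.05 s.
2. the vent lever has sprung back with the arm still parked (value of joint vent_lever below 0.1 rad and x of draw_arm in the frame of gas_rig below 0.1 m), for 0.1 s.
3. the arm is released and drawn out by more than 20 mm (x of draw_arm in the frame of gas_rig above 0.115 m), for 0.1 s.
At the end, for the whole second after the job is handed in: the pointer stands within 4 mm of the set mark's line, the arm is still (under 10 mm/s) and held by the fingers (more than 2 N on it), and the vent lever is back at rest (under 0.1 rad) (x of pointer_tip in the frame of set_mark between -0.004 and 0.004 m and linear speed of draw_arm below 0.01 m/s and contact force between the fingers and draw_arm above 2 N and value of joint vent_lever below 0.1 rad); the arm keeps its last pose, push and grip.
It fails at once if a bystander is shifted by more than 15 mm (distance of any of beaker, dropper, sample_jar, jar_lid, pocket_scale, weigh_boat, spatula, wash_bottle from where it was at the start of the episode above 0.015 m).
It also fails if it takes over 48 s, if anything falls off the work surface, if the arm or the gripper's body presses on something with over 40 N, if the wrist force passes 120 N, or if a joint passes its speed limit or range.

## Working session

There is one attempt and no reset: what is moved stays moved. The work goes in short steps, Python scripts to look and compute and a tool call to move; the robot and the scene stay as the last step left them, time stands still between calls to the robot, and variables do not carry over. Pictures are saved under pics/ and viewed, and the job is handed in when it is done.

Besides the shell and the picture viewer there is one more tool, called after "Request:" in YAML: its name, and indented under it one key for each argument. step_arm: Moves the arm, as the interface text tells. Its arguments: {"type":"object","properties":{"rows":{"type":"array"}},"required":["rows"]}

```bash
mkdir -p pics; ls
python3 - <<'E'
from workcell import bot
import cv2
for n in("scene","top"):
    im=bot.camera(n); cv2.imwrite(f"pics/{n}0.png",im[:,:,::-1])
    c=bot.calibration(n); print(n,c)
s=bot.sense(); print(s)
E
```

```text
pics
scene {'fov_y': 53.61272283533606, 'cx': 282.6313818023251, 'cy': 208.8795489597082, 'k1': -0.03356062422691676, 'extrinsics': array([[-0.81439096,  0.58016809, -0.01312832,  0.39897584],
       [-0.50158216, -0.69234062,  0.51872902,  0.25356436],
       [ 0.29186076,  0.42903316,  0.85483791, -1.34315428],
       [ 0.        ,  0.        ,  0.        ,  1.        ]])}
top {'fov_y': 43.82576291203753, 'cx': 273.5460739216541, 'cy': 210.37250727795927, 'k1': -0.19907789858105004, 'extrinsics': array([[ 0.02748996, -0.99944348,  0.0188951 ,  0.03331361],
       [ 0.99194297,  0.02961237,  0.1231757 , -0.54201453],
       [-0.12366668,  0.01535676,  0.99220498, -1.26740475],
       [ 0.        ,  0.        ,  0.        ,  1.        ]])}
{'t': 0.1, 'joint_pos': array([-1.41858653e+00,  2.59143913e-01,  2.08154608e-02,  1.33372151e+00,
       -3.36208346e-05,  1.41820979e+00]), 'qvel': array([-0.001427  , -0.00060884,  0.00151646, -0.00162581,  0.00279708,
        0.00256357]), 'effort': array([ 4.85895260e-03, -5.56696737e+01,  3.45069087e+01,  1.16209613e-02,
       -1.87818150e-04, -1.21188512e-05]), 'tcp_pos': array([ 0.1650059 , -0.52438097,  0.23071354]), 'ee_rot': array([[ 9.53908103e-01,  3.00098785e-01, -2.23311786e-04],
       [ 3.00098827e-01, -9.53907318e-01,  1.23404381e-03],
       [ 1.57316303e-04, -1.24418000e-03, -9.99999214e-01]]), 'wrist_force': array([-0.5519627 , -0.21447   ,  1.23604629]), 'moment': array([-0.07181741,  0.01051438, -0.00952141]), 'width': 0.0854845899245392}
```

View pics/scene0.png

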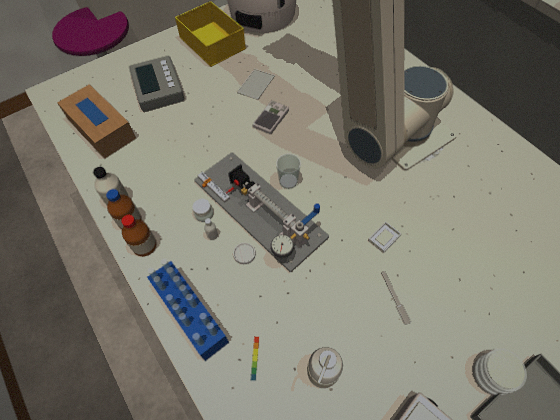

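View pics/top0.png

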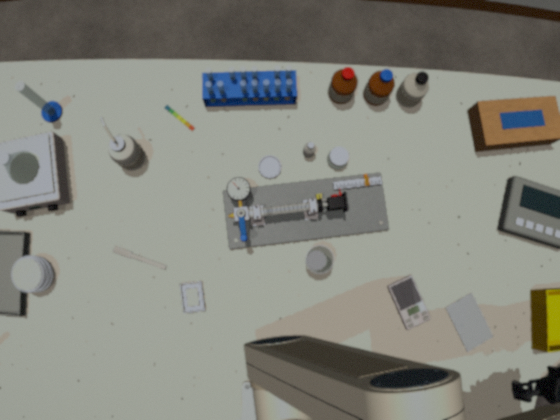

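```bash
cat > h.py <<'E'
import numpy as np, cv2
from workcell import bot
def K(n):
    c=bot.calibration(n); f=210/np.tan(np.radians(c['fov_y']/2)); return c,f
def proj(n,P):
    c,f=K(n); P=np.atleast_2d(P); E=c['extrinsics']
    q=P@E[:3,:3].T+E[:3,3]; s=np.c_[q[:,0]/-q[:,2],-q[:,1]/-q[:,2]]
    r2=(s**2).sum(1,keepdims=True); s=s*(1+c['k1']*r2)
    return s*f+[c['cx'],c['cy']]
def back(n,uv,z):
    c,f=K(n); d=(np.array(uv,float)-[c['cx'],c['cy']])/f; s=d.copy()
    for _ in range(30): s=d/(1+c['k1']*(s@s))
    E=c['extrinsics'];R=E[:3,:3];o=-R.T@E[:3,3]; v=R.T@np.array([s[0],-s[1],-1])
    return o+v*(z-o[2])/v[2]
E
python3 - <<'E'
from h import *
np.set_printoptions(precision=4,suppress=True)
for t in "gas_rig draw_arm lock_face pointer_tip set_mark vent_knob vent_pivot beaker dropper sample_jar jar_lid pocket_scale weigh_boat spatula wash_bottle".split():
    for n in("top","scene"):
        try: r=bot.search_frame(n,t)
        except Exception as e: print(t,n,e); continue
        print(t,n,[(np.round(x['position'],3).tolist(),round(x['p'],2)) for x in r[:2]])
print(bot.sense()['t'])
E
```

```text
gas_rig top [([0.542, -0.027, 0.016], 0.62)]
gas_rig scene [([0.559, -0.004, 0.022], 0.83)]
draw_arm top [([0.555, -0.101, 0.108], 0.61)]
draw_arm scene [([0.567, -0.102, 0.104], 0.77)]
lock_face top []
lock_face scene []
pointer_tip top [([0.561, -0.102, 0.107], 0.64)]
pointer_tip scene [([0.569, -0.097, 0.103], 0.63)]
set_mark top [([0.633, -0.188, 0.033], 0.37)]
set_mark scene [([0.491, 0.124, 0.114], 0.21)]
vent_knob top [([0.49, 0.124, 0.117], 0.74), ([0.32, -0.3, 0.019], 0.19)]
vent_knob scene [([0.489, 0.125, 0.114], 0.55)]
vent_pivot top [([0.541, -0.025, 0.024], 0.82)]
vent_pivot scene [([0.559, -0.002, 0.02], 0.73)]
beaker top [([0.426, -0.069, 0.016], 0.66)]
beaker scene [([0.423, -0.067, 0.062], 0.62), ([0.487, 0.126, 0.117], 0.23)]
dropper top [([0.693, -0.034, 0.056], 0.56)]
dropper scene [([0.326, -0.293, 0.014], 0.68), ([0.706, -0.03, 0.052], 0.63)]
sample_jar top [([0.68, -0.11, 0.046], 0.79), ([0.559, -0.104, 0.108], 0.22)]
sample_jar scene [([0.689, -0.104, 0.045], 0.78)]
jar_lid top [([0.658, 0.062, 0.007], 0.81)]
jar_lid scene [([0.66, 0.06, 0.008], 0.62)]
pocket_scale top []
pocket_scale scene [([0.329, -0.294, 0.016], 0.79)]
weigh_boat top [([0.322, 0.247, 0.006], 0.58)]
weigh_boat scene [([0.559, -0.005, 0.023], 0.67), ([0.323, 0.248, 0.007], 0.59)]
spatula top [([0.422, 0.401, 0.006], 0.51)]
spatula scene [([0.418, 0.41, 0.01], 0.71), ([0.323, 0.247, 0.007], 0.26)]
wash_bottle top [([0.666, 0.408, 0.116], 0.55)]
wash_bottle scene [([0.691, 0.431, 0.117], 0.6)]
1.6
```

The rig lies at the centre of both pictures, with the draw direction toward image right in the top view (about world -y). Next I zoom in to get the corners and the mark.

Run:
```python
import cv2
a=cv2.imread("pics/top0.png")[165:285,215:395]; cv2.imwrite("pics/topz.png",cv2.resize(a,None,fx=4.4,fy=4.4,interpolation=cv2.INTER_CUBIC))
a=cv2.imread("pics/scene0.png")[145:275,185:335]; cv2.imwrite("pics/scz.png",cv2.resize(a,None,fx=4.6,fy=4.6,interpolation=cv2.INTER_CUBIC))
```

```text
(no output)
```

View pics/topz.png

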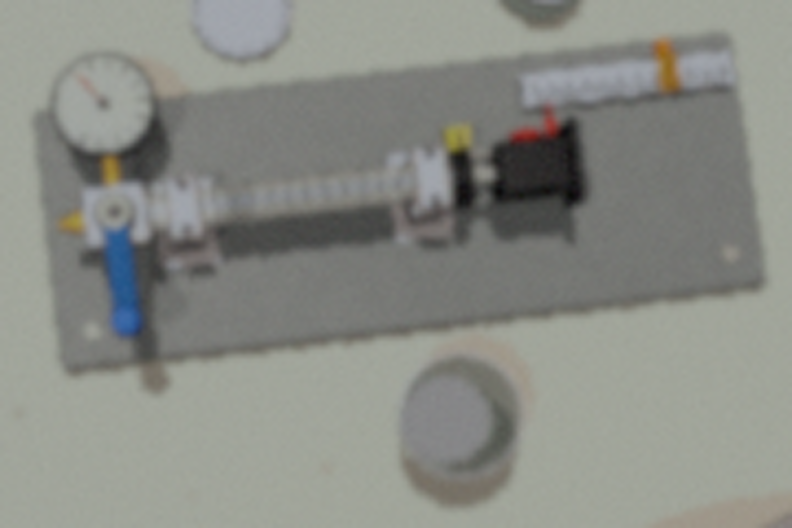

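View pics/scz.png

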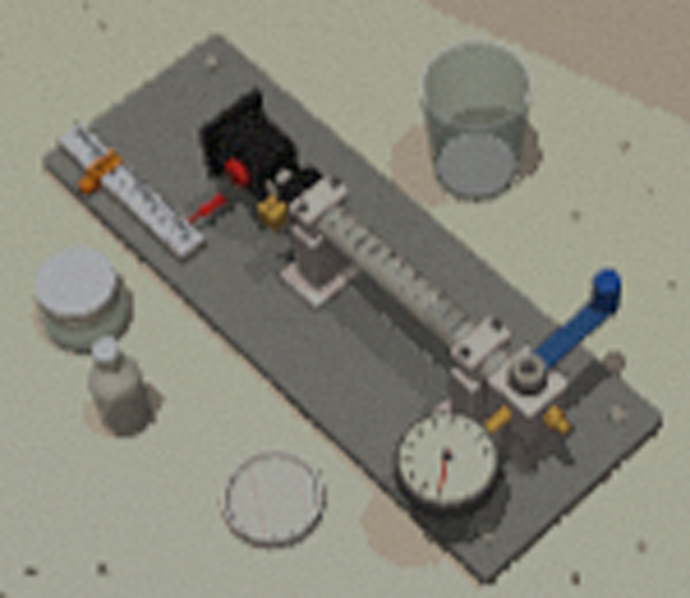

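```bash
cat > fit.py <<'E'
from h import *
from scipy.optimize import least_squares
np.set_printoptions(precision=4,suppress=True)
def uz(n,p):
    p=np.array(p,float)
    return (p+.5)/4.4-.5+[215,165] if n=="top" else (p+.5)/4.6-.5+[185,145]
D=[("top",(-175,75,18),(37,113)),("top",(235,75,18),(730,33)),("top",(235,-75,18),(763,281)),("top",(-175,-75,18),(67,365)),
("top",(-132,-60,138),(126,320)),
("scene",(235,-75,18),(215,37)),("scene",(235,75,18),(45,160)),("scene",(-175,75,18),(487,573)),("scene",(-175,-75,18),(660,415)),("scene",(-132,-60,138),(607,278))]
def T(p,q):
    x,y,a=p; q=np.array(q)/1000
    return np.array([x+np.cos(a)*q[0]-np.sin(a)*q[1],y+np.sin(a)*q[0]+np.cos(a)*q[1],q[2]])
def inv(p,w):
    x,y,a=p;d=np.array(w)[:2]-[x,y]
    return np.array([np.cos(a)*d[0]+np.sin(a)*d[1],-np.sin(a)*d[0]+np.cos(a)*d[1]])*1000
def res(p,sel=D): return np.concatenate([proj(n,T(p,q))[0]-uz(n,u) for n,q,u in sel])
if __name__=="__main__":
    for s in (D,[d for d in D if d[0]=="top"],[d for d in D if d[0]=="scene"]):
        f=least_squares(res,[.55,-.02,-1.5],args=(s,),loss='soft_l1'); print(f.x,np.degrees(f.x[2])); print(res(f.x,s).reshape(-1,2).tolist())
        for z in(.032,.036): print("mark",z,[inv(f.x,back(n,uz(n,u),z)) for n,u in(("top",(667,65)),("scene",(101,172)))])
        print("ptr",[inv(f.x,back(n,uz(n,u),.0345)) for n,u in(("top",(549,112)),("scene",(190,221)))])
        print("knob",T(f.x,(-132,-60,125)),"pivot",T(f.x,(-132,0,115)),"handle",T(f.x,(95,0,85)))
E
python3 fit.py
```

```text
[ 0.5446 -0.0042 -1.4209] -81.41198301432883
[[-0.7608294239992688, -0.9762621543127352], [0.33751349808142095, -1.3051953780582153], [1.4383377172984524, -0.15828961612368175], [-0.951931559622011, 0.5703390502672221], [0.16173204974492705, -0.6993986536026853], [0.7218190525916555, -2.1451947941360743], [-0.7130649366003183, -1.1172753891166565], [0.08198493680527008, 0.9723293939994164], [1.7113753972864174, -0.569386074447408], [0.5060750180526838, -0.3266956067889737]]
mark 0.032 [array([190.2959,  54.8791]), array([187.9559,  60.4821])]
mark 0.036 [array([189.4069,  54.239 ]), array([185.2812,  61.7511])]
ptr [array([117.6967,  35.3218]), array([118.1769,  44.9866])]
knob [0.4655 0.1173 0.125 ] pivot [0.5249 0.1263 0.115 ] handle [ 0.5588 -0.0982  0.085 ]
[ 0.5432 -0.0043 -1.4221] -81.47843404155448
[[-0.733455972217115, -0.5334277216712735], [0.4112623154769608, -0.6928757811200512], [1.442205191359676, 0.47942219616140846], [-0.9906463191981345, 1.0330732686810222], [0.13033065697806023, -0.17077198589493037]]
mark 0.032 [array([190.3721,  56.4418]), array([188.0256,  62.0421])]
mark 0.036 [array([189.4838,  55.8007]), array([185.3494,  63.308 ])]
ptr [array([117.7956,  36.8003]), array([118.2646,  46.4656])]
knob [0.4643 0.1174 0.125 ] pivot [0.5237 0.1263 0.115 ] handle [ 0.5573 -0.0982  0.085 ]
[ 0.5467 -0.0035 -1.4165] -81.15854818885845
[[-0.06170211809487114, -1.561979948404911], [-1.4272798689522972, -0.3531743577580926], [-0.11390884988924199, 1.510101643123221], [1.371148012469689, -0.2345293685910974], [0.09640452140678235, 0.08446584327424489]]
mark 0.032 [array([190.9091,  51.8446]), array([188.5939,  57.4579])]
mark 0.036 [array([190.0172,  51.2084]), array([185.9249,  58.7387])]
ptr [array([118.2241,  32.6086]), array([118.747 ,  42.2711])]
knob [0.4671 0.1177 0.125 ] pivot [0.5264 0.1269 0.115 ] handle [ 0.5613 -0.0974  0.085 ]
```

```bash
cat >> fit.py <<'E'
P=np.array([.5446,-.0042,-1.4209])
def delta(target,R=None):
    s=bot.sense(); R=s['ee_rot'] if R is None else R
    return R.T@(np.array(target)-s['tcp_pos'])*1000
def yawR(a): c,s=np.cos(a),np.sin(a); return np.array([[c,s,0],[s,-c,0],[0,0,-1.]])
E
python3 - <<'E'
from fit import *
n=np.array([-.878,.479]);o=np.array([-.479,-.878])
k=np.array([-132,-60])
a=k-n*(19+22)+o*3.7
t=T(P,(a[0],a[1],231)); R=yawR(P[2]+np.pi-.5)
print(t,np.degrees(P[2]+np.pi-.5),delta(t,R))
E
```

```text
[0.448  0.0801 0.231 ] 69.94053713332016 [665.114   58.4086   0.2785]
```

Request:
step_arm:
  rows: [0, 0, 0, 0, 0, -6.5, 0, 0, 0, 0, 0, 0, -6.5, 0, 0, 0, 0, 0, 0, -6.5, 0, 0, 0, 0, 0, 0, -6.5, 0, 0, 0, 0, 0, 0, -6.5, 0, 0, 0, 0, 0, 0, -6.5, 0, 0, 0, 0, 0, 0, -6.5, 0, 0, 0, 0, 0, 0, -6.5, 0]

```text
t: 2.27
tcp_pos: [0.165, -0.5246, 0.2313]
ee_rot: [[0.346, 0.938, -0.0], [0.938, -0.346, 0.0], [0.0, -0.0, -1.0]]
wrist_force: [0.4, -0.3, 0.3]
width: 0.0003
```

Request:
step_arm:
  rows: [37, 3.2, 0, 0, 0, 0, 0, 37, 3.2, 0, 0, 0, 0, 0, 37, 3.2, 0, 0, 0, 0, 0, 37, 3.2, 0, 0, 0, 0, 0, 37, 3.2, 0, 0, 0, 0, 0, 37, 3.2, 0, 0, 0, 0, 0, 37, 3.2, 0, 0, 0, 0, 0, 37, 3.2, 0, 0, 0, 0, 0, 37, 3.2, 0, 0, 0, 0, 0, 37, 3.2, 0, 0, 0, 0, 0, 37, 3.2, 0, 0, 0, 0, 0, 37, 3.2, 0, 0, 0, 0, 0]

```text
t: 3.27
tcp_pos: [0.3571, -0.1206, 0.2316]
ee_rot: [[0.351, 0.936, 0.001], [0.936, -0.351, -0.001], [-0.0, 0.001, -1.0]]
wrist_force: [0.4, -0.6, -0.5]
width: 0.0005
```

Request:
step_arm:
  rows: [37, 3.2, 0, 0, 0, 0, 0, 37, 3.2, 0, 0, 0, 0, 0, 37, 3.2, 0, 0, 0, 0, 0, 37, 3.2, 0, 0, 0, 0, 0, 37, 3.2, 0, 0, 0, 0, 0, 36, 3.2, 0, 0, 0, 0, 0, 0, 0, 0, 0, 0, 0, 0, 0, 0, 0, 0, 0, 0, 0, 0]

```text
invalid input
```

Run:
```python
from fit import *
n=np.array([-.878,.479]);o=np.array([-.479,-.878])
a=np.array([-132,-60])-n*(19+22)+o*3.7
t=T(P,(a[0],a[1],119)); print(delta(t))
for c in("top","scene"):
    im=bot.camera(c)[:,:,::-1]; im=im[165:285,195:395] if c=="top" else im[125:275,185:365]
    cv2.imwrite(f"pics/{c}1.png",cv2.resize(im,None,fx=4,fy=4,interpolation=cv2.INTER_CUBIC))
```

```text
[219.8839  14.5994 112.595 ]
```

View pics/scene1.png

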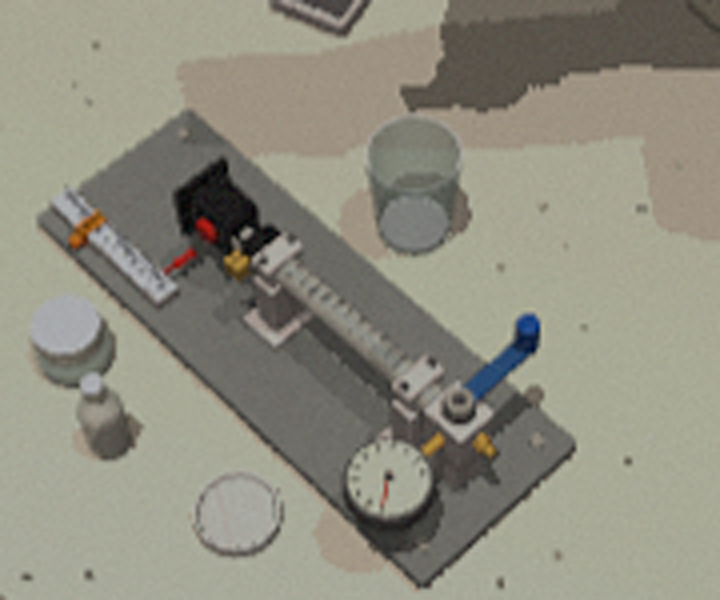

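The second call was refused because its row length was wrong. The rig picture is still unobstructed, with the knob at about (527,330) in the crop, so I carry on.

Request:
step_arm:
  rows: [36.5, 2.4, 0, 0, 0, 0, 0, 36.5, 2.4, 0, 0, 0, 0, 0, 36.5, 2.4, 0, 0, 0, 0, 0, 36.5, 2.4, 0, 0, 0, 0, 0, 36.5, 2.4, 0, 0, 0, 0, 0, 36.5, 2.4, 0, 0, 0, 0, 0, 0, 0, 0, 0, 0, 0, 0, 0, 0, 0, 0, 0, 0, 0]

```text
t: 4.03
tcp_pos: [0.4474, 0.0787, 0.2309]
ee_rot: [[0.348, 0.938, -0.001], [0.938, -0.348, -0.0], [-0.0, -0.001, -1.0]]
wrist_force: [-0.4, -0.5, -0.1]
width: 0.0003
```

Run:
```python
from fit import *
n=np.array([-.878,.479]);o=np.array([-.479,-.878])
a=np.array([-132,-60])-n*(19+22)+o*3.7
t=T(P,(a[0],a[1],119)); print(delta(t))
for c in("top","scene"):
    im=bot.camera(c)[:,:,::-1]; im=im[165:285,195:395] if c=="top" else im[125:275,185:365]
    cv2.imwrite(f"pics/{c}2.png",cv2.resize(im,None,fx=4,fy=4,interpolation=cv2.INTER_CUBIC))
```

```text
[  1.5456   0.1419 111.9311]
```

View pics/scene2.png

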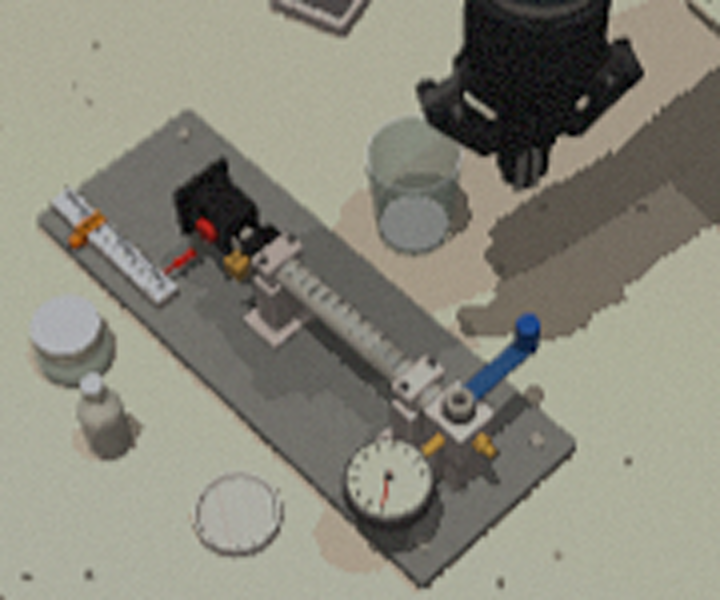

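The closed fingers show at about (525,180), above and short of the knob. I lower them.

Request:
step_arm:
  rows: [0, 0, 37, 0, 0, 0, 0, 0, 0, 37, 0, 0, 0, 0, 0, 0, 37, 0, 0, 0, 0, 0, 0, 0, 0, 0, 0, 0, 0, 0, 0, 0, 0, 0, 0]

```text
t: 4.55
tcp_pos: [0.446, 0.0764, 0.1201]
ee_rot: [[0.353, 0.936, -0.003], [0.936, -0.353, -0.0], [-0.001, -0.003, -1.0]]
wrist_force: [-0.1, -0.1, 1.2]
width: -0.0003
```

Run:
```python
from fit import *
print(inv(P,bot.sense()['tcp_pos']))
for c in("top","scene"):
    im=bot.camera(c)[:,:,::-1]; im=im[165:285,195:395] if c=="top" else im[125:275,185:365]
    cv2.imwrite(f"pics/{c}3.png",cv2.resize(im,None,fx=4,fy=4,interpolation=cv2.INTER_CUBIC))
```

```text
[-94.4652 -85.4304]
```

View pics/scene3.png

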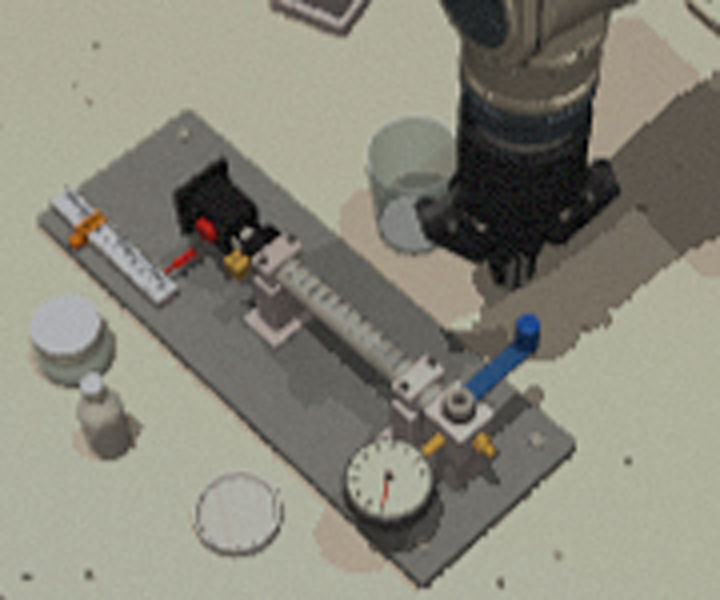

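View pics/top3.png

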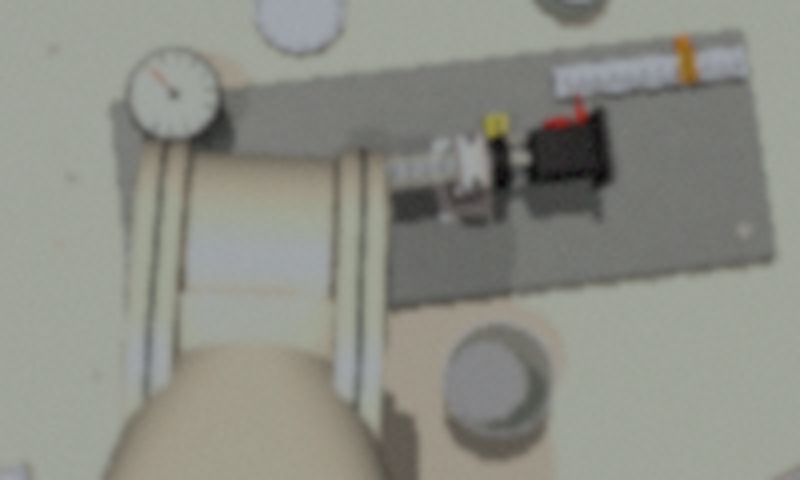

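Request:
step_arm:
  rows: [12, 0, 0, 0, 0, 0, 0, 12, 0, 0, 0, 0, 0, 0, 12, 0, 0, 0, 0, 0, 0, 12, 0, 0, 0, 0, 0, 0, 12, 0, 0, 0, 0, 0, 0, 8, 0, 0, 0, 0, 0, 0, 0, 0, 0, 0, 0, 0, 0]

```text
t: 5.23
tcp_pos: [0.4717, 0.1429, 0.1204]
ee_rot: [[0.349, 0.937, 0.001], [0.937, -0.349, 0.0], [0.0, 0.001, -1.0]]
wrist_force: [-0.7, -2.1, 1.4]
width: 0.0002
```

Run:
```python
from fit import *
print(inv(P,bot.sense()['tcp_pos']))
for c in("scene",):
    im=bot.camera(c)[:,:,::-1]; im=im[125:275,185:365]
    cv2.imwrite(f"pics/{c}4.png",cv2.resize(im,None,fx=4,fy=4,interpolation=cv2.INTER_CUBIC))
```

```text
[-156.3102  -50.1059]
```

View pics/scene4.png

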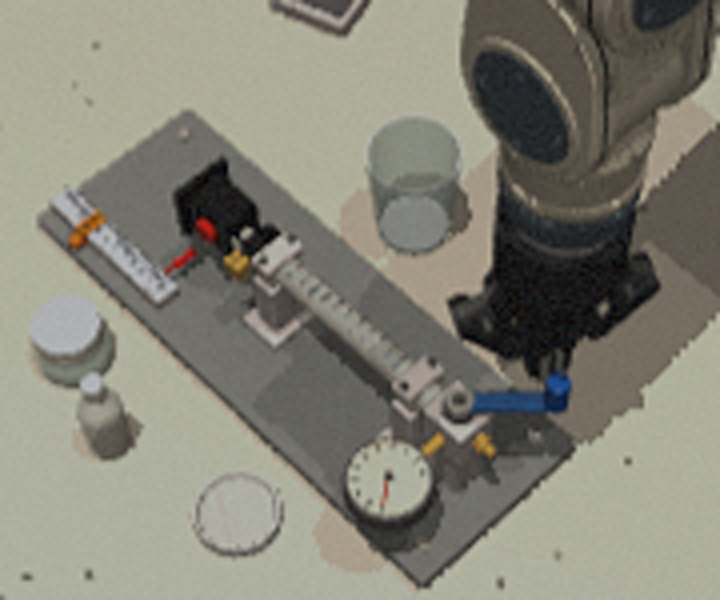

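The lever is well on its way (knob at about (558,390) in the crop, force 2.2 N). I go on in small rows until it reaches the stop.

Request:
step_arm:
  rows: [6, 0, 0, 0, 0, 0, 0, 6, 0, 0, 0, 0, 0, 0, 0, 0, 0, 0, 0, 0, 0]

```text
t: 5.53
tcp_pos: [0.4756, 0.153, 0.1203]
ee_rot: [[0.351, 0.936, 0.0], [0.936, -0.351, -0.0], [-0.0, 0.0, -1.0]]
wrist_force: [1.3, -3.5, 0.0]
width: -0.0002
```

Request:
step_arm:
  rows: [5, 0, 0, 0, 0, 0, 0, 0, 0, 0, 0, 0, 0, 0]

```text
t: 5.7
tcp_pos: [0.4766, 0.1556, 0.1201]
ee_rot: [[0.352, 0.936, -0.001], [0.936, -0.352, -0.005], [-0.005, 0.001, -1.0]]
wrist_force: [-1.9, -13.9, 3.2]
width: 0.0003
```

Run:
```python
from fit import *
print(inv(P,bot.sense()['tcp_pos']))
im=bot.camera("scene")[:,:,::-1]; im=im[125:275,185:365]
cv2.imwrite(f"pics/scene5.png",cv2.resize(im,None,fx=4,fy=4,interpolation=cv2.INTER_CUBIC))
for a in(.6,.8,.9,1,1.1): print(a,(proj("scene",T(P,(-132-60*np.sin(a),-60*np.cos(a),138)))-[185,125])*4)
```

```text
[-168.1675  -43.3528]
0.6 [[556.5383 362.4316]]
0.8 [[558.8973 379.2963]]
0.9 [[558.6133 387.8184]]
1 [[557.3422 396.2863]]
1.1 [[555.0882 404.613 ]]
```

View pics/scene5.png

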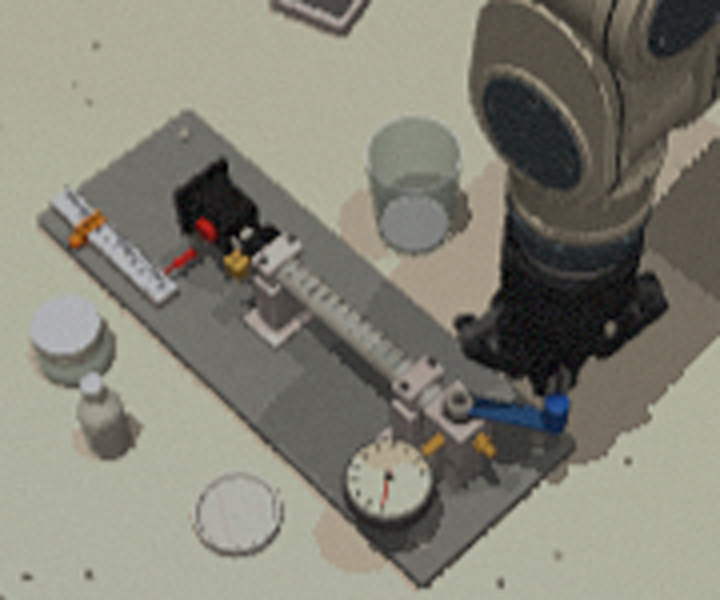

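The force jumped to 14 N and the TCP stalled with the knob at about (556,402), which matches the projection for 1.0 rad. That is the stop, so I back off and rise.

Request:
step_arm:
  rows: [-15, 0, 0, 0, 0, 0, 0, -15, 0, 0, 0, 0, 0, 0, -15, 0, 0, 0, 0, 0, 0, -15, 0, 0, 0, 0, 0, 0, -15, 0, 0, 0, 0, 0, 0, -20, 0, 0, 0, 0, 0, 0, -15, 0, -10, 0, 0, 0, 20, 0, 0, -35, 0, 0, 0, 60, 0, 0, -35, 0, 0, 0, 85, 0, 0, 0, 0, 0, 0, 85]

```text
t: 6.58
tcp_pos: [0.4404, 0.0541, 0.2059]
ee_rot: [[0.351, 0.936, 0.008], [0.936, -0.351, 0.001], [0.003, 0.007, -1.0]]
wrist_force: [-0.2, -0.1, -0.9]
width: 0.0482
```

Run:
```python
from fit import *
print(inv(P,bot.sense()['tcp_pos']),bot.sense()['t'],delta(T(P,(110,0,170)),yawR(P[2]+np.pi)))
im=bot.camera("scene")[:,:,::-1]; im=im[125:275,185:365]
cv2.imwrite(f"pics/scene6.png",cv2.resize(im,None,fx=4,fy=4,interpolation=cv2.INTER_CUBIC))
```

```text
[-73.2423 -94.3029] 6.5833 [-183.2423   94.3029   35.908 ]
```

View pics/scene6.png

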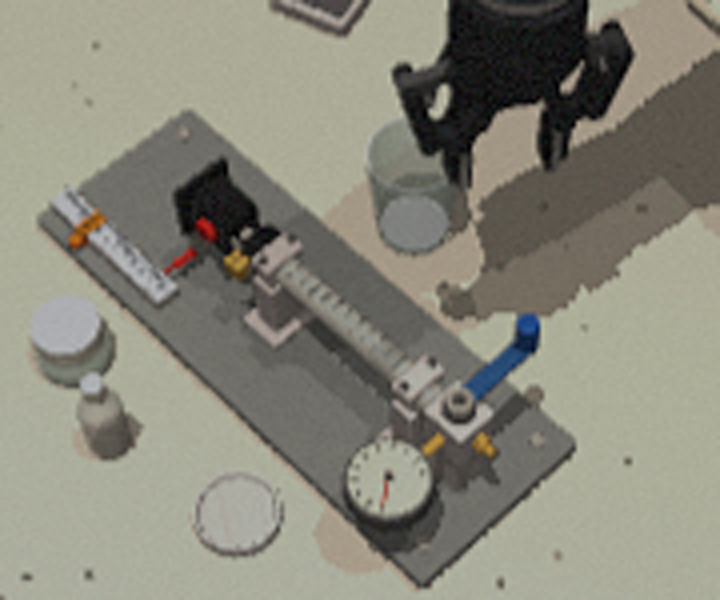

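The lever is back at rest, with the knob at (527,330) as before. Now I turn into the grasp orientation and move over the handle.

Request:
step_arm:
  rows: [0, 0, 0, 0, 0, -7.1, 85, 0, 0, 0, 0, 0, -7.1, 85, 0, 0, 0, 0, 0, -7.1, 85, 0, 0, 0, 0, 0, -7.1, 85, 0, 0, 0, 0, 0, 0, 85]

```text
t: 7.05
tcp_pos: [0.4379, 0.0546, 0.1995]
ee_rot: [[-0.143, 0.99, -0.001], [0.99, 0.143, 0.001], [0.001, -0.001, -1.0]]
wrist_force: [-0.1, 0.5, -0.4]
width: 0.0851
```

Run:
```python
from fit import *
s=bot.sense();print(s['t'],s['ee_rot'],delta(T(P,(96,0.5,170))), "yaw err deg",np.degrees(P[2]+np.pi-np.arctan2(s['ee_rot'][1,0],s['ee_rot'][0,0])))
```

```text
7.05 [[-0.1427  0.9898 -0.0012]
 [ 0.9898  0.1427  0.0007]
 [ 0.0009 -0.0011 -1.    ]] [-169.409    98.42     29.2137] yaw err deg 0.3847271192056281
```

Request:
step_arm:
  rows: [-28, 16.4, 0, 0, 0, -0.4, 85, -28, 16.4, 0, 0, 0, 0, 85, -28, 16.4, 0, 0, 0, 0, 85, -28, 16.4, 5, 0, 0, 0, 85, -28, 16.4, 10, 0, 0, 0, 85, -28, 16.4, 15, 0, 0, 0, 85, 0, 0, 0, 0, 0, 0, 85, 0, 0, 0, 0, 0, 0, 85]

```text
t: 7.72
tcp_pos: [0.5595, -0.0989, 0.168]
ee_rot: [[-0.138, 0.99, -0.003], [0.99, 0.138, 0.002], [0.002, -0.003, -1.0]]
wrist_force: [-1.0, 0.6, 0.1]
width: 0.0848
```

Run:
```python
from fit import *
print(delta(T(P,(96,0.5,170))))
for c in("top","scene"):
    im=bot.camera(c)[:,:,::-1]; im=im[145:295,245:425] if c=="top" else im[105:255,165:345]
    cv2.imwrite(f"pics/{c}7.png",cv2.resize(im,None,fx=4,fy=4,interpolation=cv2.INTER_CUBIC))
```

```text
[-0.1591 -0.1485 -1.9766]
```

View pics/scene7.png

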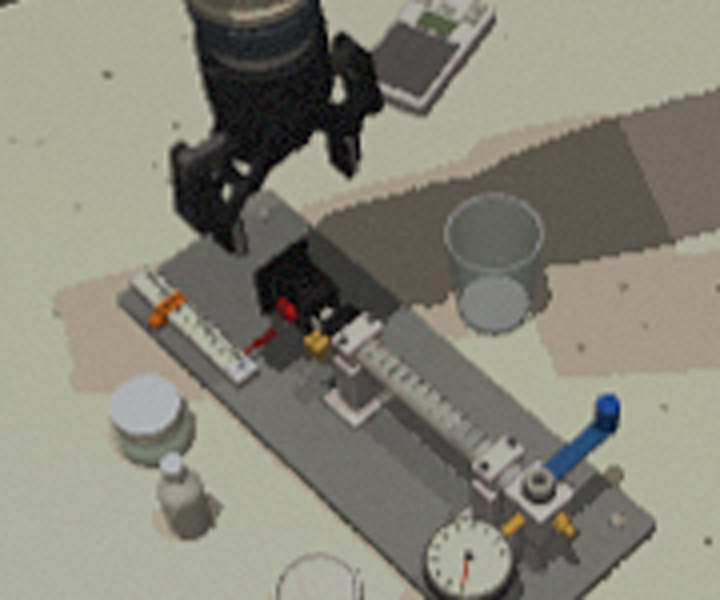

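View pics/top7.png

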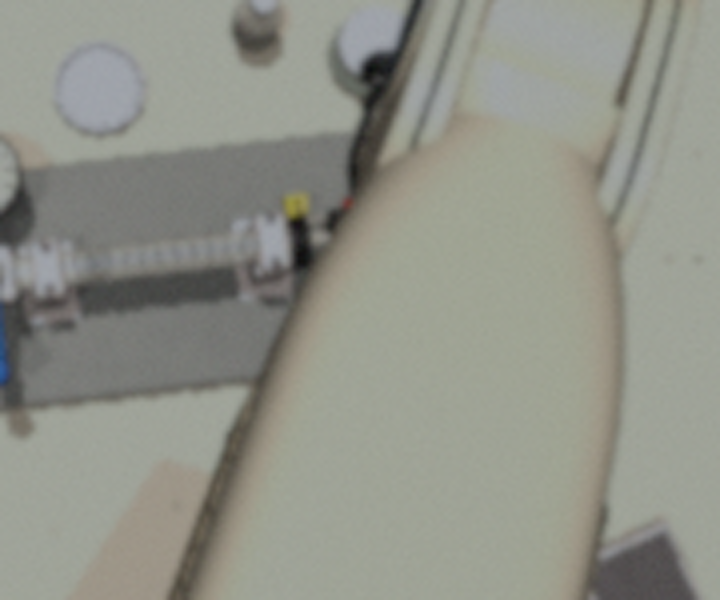

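The gripper straddles the handle in the scene view, fingertips at about (237,245) and (350,170). I descend in two parts.

Request:
step_arm:
  rows: [0, 0, 25, 0, 0, 0, 85, 0, 0, 25, 0, 0, 0, 85, 0, 0, 12, 0, 0, 0, 85, 0, 0, 0, 0, 0, 0, 85, 0, 0, 0, 0, 0, 0, 85]

```text
t: 8.23
tcp_pos: [0.5592, -0.097, 0.1089]
ee_rot: [[-0.144, 0.99, -0.0], [0.99, 0.144, 0.0], [0.0, 0.0, -1.0]]
wrist_force: [-0.2, 0.6, -0.2]
width: 0.0849
```

Run:
```python
from fit import *
print(delta(T(P,(96,0.5,64))))
for c in("scene",):
    im=bot.camera(c)[:,:,::-1]; im=im[125:235,165:305]
    cv2.imwrite(f"pics/{c}8.png",cv2.resize(im,None,fx=5,fy=5,interpolation=cv2.INTER_CUBIC))
```

```text
[-2.0501 -0.1124 44.9321]
```

View pics/scene8.png

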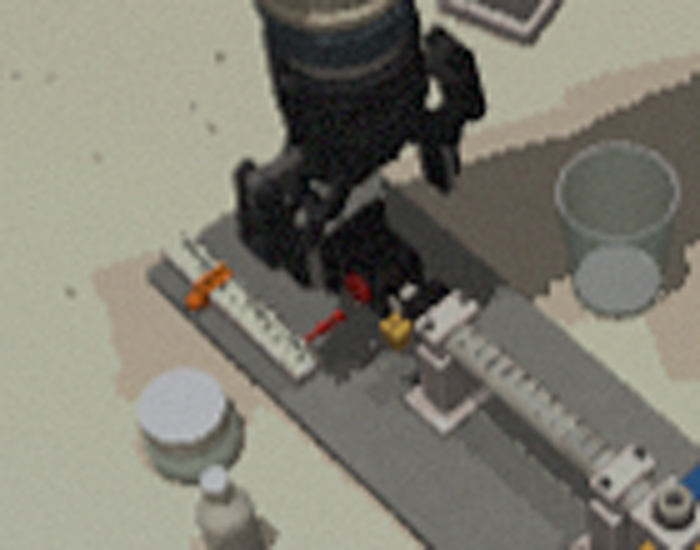

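Request:
step_arm:
  rows: [-2, 0, 20, 0, 0, 0, 85, 0, 0, 15, 0, 0, 0, 85, 0, 0, 10, 0, 0, 0, 85, 0, 0, 0, 0, 0, 0, 85, 0, 0, 0, 0, 0, 0, 85]

```text
t: 8.7
tcp_pos: [0.5602, -0.0999, 0.064]
ee_rot: [[-0.144, 0.99, 0.0], [0.99, 0.144, -0.0], [-0.0, 0.0, -1.0]]
wrist_force: [-0.0, 0.6, 0.7]
width: 0.0846
```

Run:
```python
from fit import *
print(delta(T(P,(96,0.5,64))))
for c in("scene",):
    im=bot.camera(c)[:,:,::-1]; im=im[125:235,165:305]
    cv2.imwrite(f"pics/{c}9.png",cv2.resize(im,None,fx=5,fy=5,interpolation=cv2.INTER_CUBIC))
```

```text
[ 0.8989 -0.613   0.0389]
```

View pics/scene9.png

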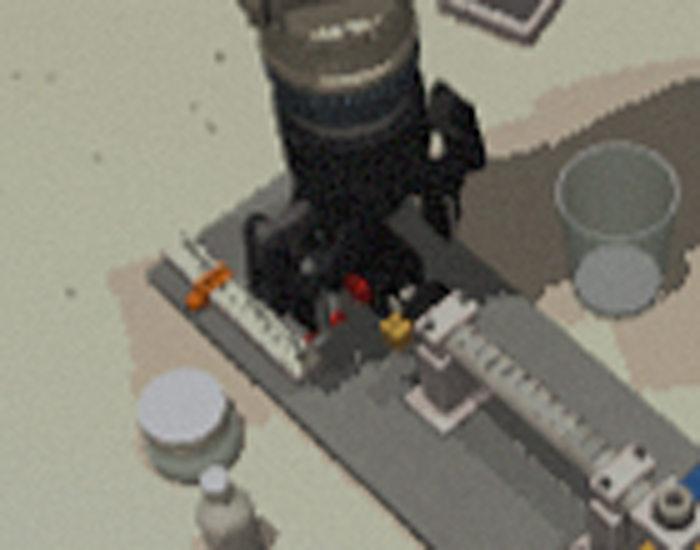

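Request:
step_arm:
  rows: [0, 0, 0, 0, 0, 0, 60, 0, 0, 0, 0, 0, 0, 45, 0, 0, 0, 0, 0, 0, 40, 0, 0, 0, 0, 0, 0, 37, 0, 0, 0, 0, 0, 0, 35]

```text
t: 9.17
tcp_pos: [0.5607, -0.1, 0.0638]
ee_rot: [[-0.144, 0.99, 0.002], [0.99, 0.144, 0.0], [-0.0, 0.002, -1.0]]
wrist_force: [4.3, 1.6, 0.3]
width: 0.0353
```

Request:
step_arm:
  rows: [0, 0, 0, 0, 0, 0, 33, 0, 0, 0, 0, 0, 0, 31, 0, 0, 0, 0, 0, 0, 30, 0, 0, 0, 0, 0, 0, 30]

```text
t: 9.5
tcp_pos: [0.5596, -0.1001, 0.0639]
ee_rot: [[-0.144, 0.99, -0.0], [0.99, 0.144, -0.001], [-0.001, -0.0, -1.0]]
wrist_force: [-2.7, -0.5, 8.0]
width: 0.0306
```

Run:
```python
from fit import *
s=bot.sense();print(delta(T(P,(96,0.5,64))),s['wrist_force'],s['moment'],s['width'])
for c in("scene",):
    im=bot.camera(c)[:,:,::-1]; im=im[125:235,165:305]
    cv2.imwrite(f"pics/{c}10.png",cv2.resize(im,None,fx=5,fy=5,interpolation=cv2.INTER_CUBIC))
```

```text
[ 1.1017 -0.0191 -0.1233] [-2.6556 -0.4801  7.9979] [-0.0347  0.4548  0.1049] 0.030577910574625902
```

View pics/scene10.png

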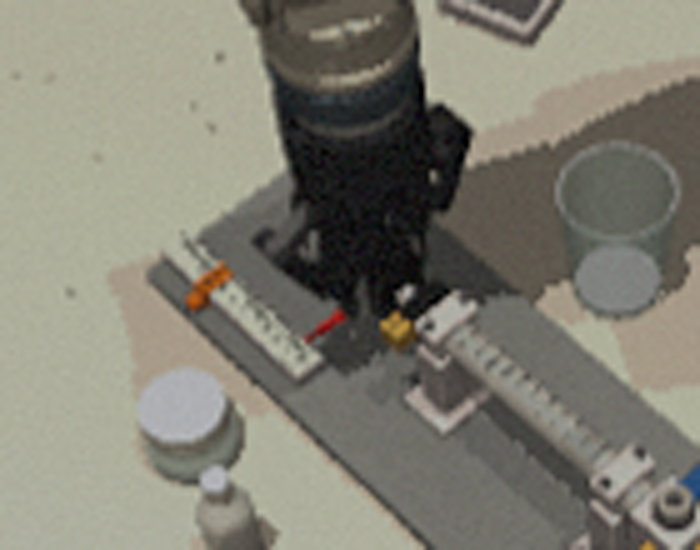

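The width is 30.6 mm with small wrist forces, so the button is in. I firm up the grip and draw 20 mm.

Request:
step_arm:
  rows: [0, 0, 0, 0, 0, 0, 15, 0, 0, 0, 0, 0, 0, 15, 0, 0, 0, 0, 0, 0, 15]

```text
t: 9.8
tcp_pos: [0.5594, -0.1002, 0.064]
ee_rot: [[-0.144, 0.99, -0.001], [0.99, 0.144, -0.001], [-0.001, -0.001, -1.0]]
wrist_force: [-5.8, -0.4, 10.2]
width: 0.0298
```

Request:
step_arm:
  rows: [-4, 0, 0, 0, 0, 0, 15, -4, 0, 0, 0, 0, 0, 15, -4, 0, 0, 0, 0, 0, 15, -4, 0, 0, 0, 0, 0, 15, -4, 0, 0, 0, 0, 0, 15, 0, 0, 0, 0, 0, 0, 15]

```text
t: 10.3
tcp_pos: [0.5624, -0.1202, 0.064]
ee_rot: [[-0.143, 0.99, -0.0], [0.99, 0.143, -0.0], [-0.0, -0.0, -1.0]]
wrist_force: [-4.2, 1.2, 9.2]
width: 0.0299
```

Run:
```python
from fit import *
s=bot.sense();print(delta(T(P,(96,0.5,64))),s['wrist_force'],s['moment'],s['width'])
for c in("scene",):
    im=bot.camera(c)[:,:,::-1]; im=im[125:235,165:305]
    cv2.imwrite(f"pics/{c}11.png",cv2.resize(im,None,fx=5,fy=5,interpolation=cv2.INTER_CUBIC))
```

```text
[21.3132  0.0748 -0.0242] [-4.1666  1.2125  9.2216] [0.1918 0.5261 0.0645] 0.02985778370511413
```

View pics/scene11.png

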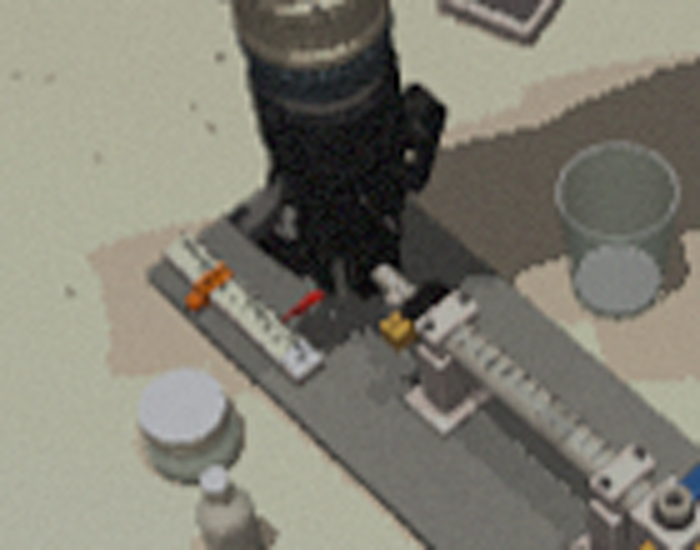

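The arm follows: the red pointer tip went from about (305,340) to (285,320). I draw a further 40 mm and then measure.

Request:
step_arm:
  rows: [-4, 0, 0, 0, 0, 0, 15, -4, 0, 0, 0, 0, 0, 15, -4, 0, 0, 0, 0, 0, 15, -4, 0, 0, 0, 0, 0, 15, -4, 0, 0, 0, 0, 0, 15, -4, 0, 0, 0, 0, 0, 15, -4, 0, 0, 0, 0, 0, 15, -4, 0, 0, 0, 0, 0, 15, -4, 0, 0, 0, 0, 0, 15, -4, 0, 0, 0, 0, 0, 15, 0, 0, 0, 0, 0, 0, 15]

```text
t: 11.27
tcp_pos: [0.5683, -0.1592, 0.064]
ee_rot: [[-0.144, 0.99, -0.0], [0.99, 0.144, 0.001], [0.001, 0.0, -1.0]]
wrist_force: [-2.9, 4.2, 9.5]
width: 0.0295
```

Run:
```python
from fit import *
s=bot.sense();print(delta(T(P,(96,0.5,64))),s['wrist_force'],s['t'],s['width'])
acc=np.mean([bot.camera("scene").astype(float) for _ in range(6)],0)[:,:,::-1]; cv2.imwrite("pics/acc12.png",acc)
im=acc[160:205,185:255]
cv2.imwrite(f"pics/scene12.png",cv2.resize(im,None,fx=11,fy=11,interpolation=cv2.INTER_CUBIC))
t=np.mean([bot.camera("top").astype(float) for _ in range(6)],0)[:,:,::-1][160:220,320:400]
cv2.imwrite(f"pics/top12.png",cv2.resize(t,None,fx=9,fy=9,interpolation=cv2.INTER_CUBIC))
```

```text
[60.7881 -0.0979  0.0621] [-2.9448  4.2054  9.5369] 11.2667 0.029488019258867383[ WARN:0@11.211] global loadsave.cpp:1063 imwrite_ Unsupported depth image for selected encoder is fallbacked to CV_8U.
```

View pics/scene12.png

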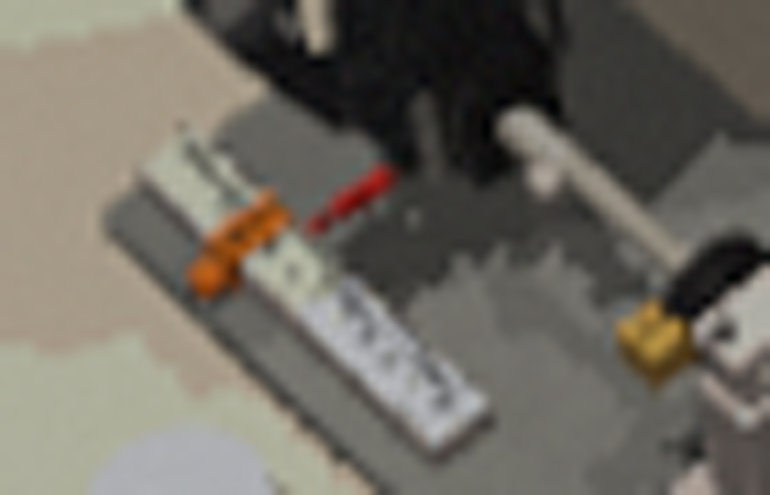

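View pics/top12.png

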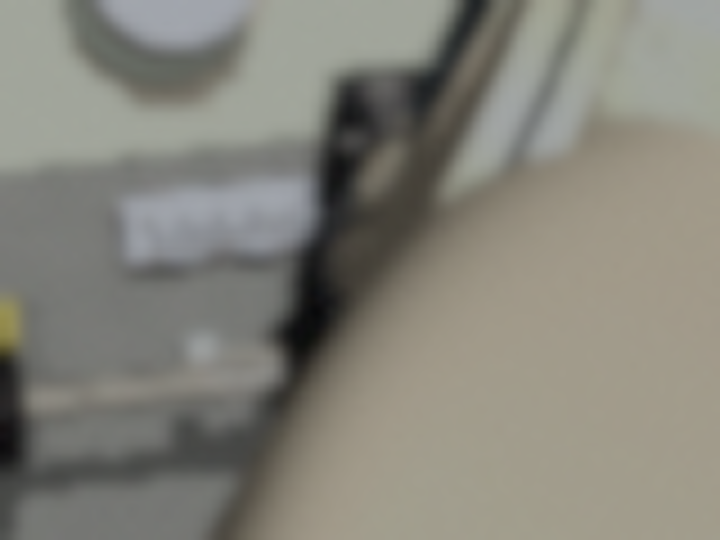

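```bash
python3 - <<'E'
from fit import *
u=lambda p:(np.array(p,float)+.5)/11-.5+[185,160]
for z in(.0305,.0345,.037):
    print(z)
    for nme,p in dict(tip=(312,228),ptrbase=(390,178),clipA=(290,218),clipB=(268,192),clipmid=(240,234),lineend=(222,252)).items(): print(nme,inv(P,back("scene",u(p),z)))
im=cv2.imread("pics/acc12.png").astype(int); h=cv2.cvtColor(im.astype(np.uint8),cv2.COLOR_BGR2HSV)
o=(h[...,0]>7)&(h[...,0]<17)&(h[...,1]>150)&(h[...,2]>80); r=((h[...,0]<5)|(h[...,0]>174))&(h[...,1]>150)&(h[...,2]>70)
for n,m,z in(("o",o,.0345),("r",r,.0345)):
    ys,xs=np.nonzero(m); k=(ys>165)&(ys<190)&(xs>195)&(xs<225); pts=np.array([inv(P,back("scene",q,z)) for q in np.c_[xs,ys][k]]); print(n,len(pts),pts.min(0),pts.max(0),pts.mean(0)); print(pts[np.argsort(pts[:,1])].round(0).astype(int).tolist())
print(bot.sense()['t'])
E
python3 - <<'E'
import cv2
im=cv2.imread("pics/acc12.png")[172:188,198:224]
cv2.imwrite("pics/z.png",cv2.resize(im,None,fx=28,fy=28,interpolation=cv2.INTER_LANCZOS4))
E
```

```text
0.0305
tip [180.7127  42.8498]
ptrbase [178.7317  17.5995]
clipA [187.3838  44.9802]
clipB [198.1804  43.8245]
clipmid [192.6995  57.757 ]
lineend [191.4936  64.8176]
0.0345
tip [178.0714  44.1879]
ptrbase [176.0984  19.0395]
clipA [184.7156  46.3097]
clipB [195.4686  45.1587]
clipmid [190.0098  59.035 ]
lineend [188.8088  66.0671]
0.037
tip [176.4206  45.0242]
ptrbase [174.4526  19.9395]
clipA [183.0479  47.1406]
clipB [193.7738  45.9925]
clipmid [188.3288  59.8337]
lineend [187.1308  66.848 ]
o 34 [179.1521  47.2249] [193.7884  77.4292] [187.4459  62.9535]
[[192, 47], [188, 47], [190, 49], [185, 50], [192, 52], [187, 52], [194, 54], [189, 54], [184, 54], [191, 56], [186, 56], [193, 58], [188, 58], [190, 60], [185, 60], [192, 62], [187, 62], [190, 64], [185, 65], [192, 67], [187, 67], [189, 69], [184, 69], [179, 69], [191, 71], [186, 71], [181, 71], [188, 73], [183, 73], [190, 75], [185, 75], [180, 75], [187, 77], [183, 77]]
r 14 [174.6183  17.3626] [180.2011  41.3025] [177.4146  27.9631]
[[178, 17], [180, 19], [175, 20], [177, 22], [179, 24], [175, 24], [177, 26], [179, 28], [176, 31], [178, 33], [180, 35], [175, 35], [177, 37], [177, 41]]
11.8667
```

View pics/z.png

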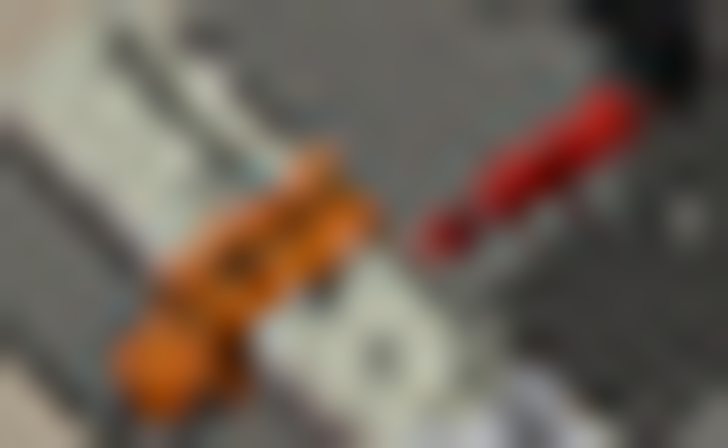

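Pointer x is about 178 mm (118.5 + 60 expected) and the mark line is at about 189.5–190 mm from both cameras. About 11.5 mm is left.

Request:
step_arm:
  rows: [-3, 0, 0, 0, 0, 0, 15, -3, 0, 0, 0, 0, 0, 15, -3, 0, 0, 0, 0, 0, 15, -2.5, 0, 0, 0, 0, 0, 15, 0, 0, 0, 0, 0, 0, 15, 0, 0, 0, 0, 0, 0, 15]

```text
t: 12.37
tcp_pos: [0.5699, -0.1701, 0.064]
ee_rot: [[-0.144, 0.99, 0.0], [0.99, 0.144, 0.001], [0.001, 0.0, -1.0]]
wrist_force: [-2.8, 5.0, 9.5]
width: 0.0297
```

Run:
```python
from fit import *
s=bot.sense();print(delta(T(P,(96,0.5,64))),s['wrist_force'],s['t'],s['width'])
acc=np.mean([bot.camera("scene").astype(float) for _ in range(12)],0)[:,:,::-1]; acc=acc.clip(0,255).astype(np.uint8); cv2.imwrite("pics/acc13.png",acc)
cv2.imwrite("pics/z2.png",cv2.resize(acc[166:190,194:224],None,fx=24,fy=24,interpolation=cv2.INTER_LANCZOS4))
h=cv2.cvtColor(acc,cv2.COLOR_BGR2HSV)
o=(h[...,0]>7)&(h[...,0]<17)&(h[...,1]>150)&(h[...,2]>80); r=((h[...,0]<5)|(h[...,0]>174))&(h[...,1]>150)&(h[...,2]>70)
for n,m,z in(("o",o,.0345),("r",r,.0345)):
    ys,xs=np.nonzero(m); k=(ys>155)&(ys<190)&(xs>190)&(xs<225); pts=np.array([inv(P,back("scene",q,z)) for q in np.c_[xs,ys][k]]); print(n,len(pts)); print(pts[np.argsort(pts[:,1])].round(0).astype(int).tolist())
```

```text
[71.7812 -0.1338  0.0662] [-2.7528  5.0488  9.4872] 12.3667 0.029654692831848184
o 35
[[186, 45], [192, 47], [188, 47], [190, 49], [185, 50], [192, 52], [187, 52], [194, 54], [189, 54], [184, 54], [191, 56], [186, 56], [193, 58], [188, 58], [190, 60], [185, 60], [192, 62], [187, 62], [190, 64], [185, 65], [192, 67], [187, 67], [189, 69], [184, 69], [179, 69], [191, 71], [186, 71], [181, 71], [188, 73], [183, 73], [190, 75], [185, 75], [180, 75], [187, 77], [183, 77]]
r 13
[[188, 17], [190, 19], [185, 19], [187, 21], [189, 23], [191, 26], [186, 26], [188, 28], [191, 30], [186, 30], [188, 32], [190, 34], [188, 43]]
```

View pics/z2.png

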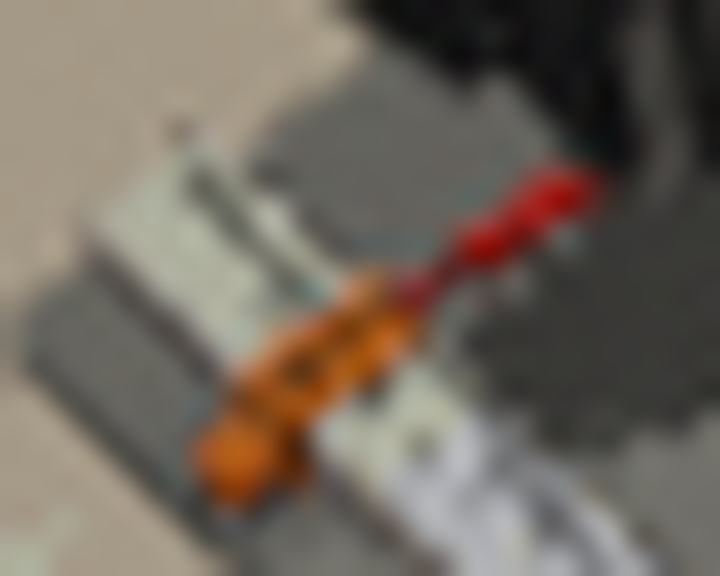

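The pointer tip, at about (408,293), sits on the extension of the clip's dark line. In numbers, the pointer is at about 189 mm against a mark at 189–190 mm. One last check that the lever is at rest and the arm is still, then I hand in.

Run:
```python
from fit import *
a=cv2.imread("pics/acc13.png"); b=cv2.imread("pics/scene0.png")
print("lever region diff vs start",np.abs(a[195:235,295:325].astype(int)-b[195:235,295:325]).mean())
s=bot.sense();print(s['t'],abs(s['qvel']).max(),s['wrist_force'],s['width'],s['tcp_pos'])
print(bot.close_job())
```

```text
lever region diff vs start 7.773611111111111
12.9667 0.0013628142007127062 [-1.9119  5.4484  9.427 ] 0.029932379559992887 [ 0.5699 -0.1699  0.064 ]
the job is handed in; nothing more can be done
None
```

I vented the lever, drew the arm to the set mark and handed the job in at about 13 s of the 48 s allowed. The gripper is still pinching the handle. The close call gives no verdict.

- **Vent:** I pushed the lever until the force jumped to 14 N and the knob stood where it should at 1.0 rad. It sprang back to rest with the arm still parked, which I saw in a picture.
- **Draw:** The pinch closed to about 30 mm, so the lock button was in. I then drew the arm about 71 mm.
- **Pointer on the mark:** The last scene picture puts the pointer at about 188–189 mm, and the tool travel gives about 189 mm. The mark line is about 189–190 mm, and in the picture the tip lies on the extension of that line.
- **Hold:** The arm was still at hand-in, with about 5 N of pull at the wrist.

Some checks were weak or disagreed:
- **Mark position:** The two cameras put the mark between about 185 and 190 mm, depending on the assumed clip height, and the top view was blocked by the arm at the end. The pointer error is therefore an estimate of about 1–2 mm, against the 4 mm allowed.
- **Lever at the end:** I compared the lever area with the start picture rather than looking at it again. The mean difference was 7.8 grey levels, which could be noise and shadow, but I did not confirm that.
- **Bystanders:** I made no separate final check of them. The nearby ones looked unmoved in the pictures I took along the way, and nothing came near them.

One move call was refused because of a malformed row, with no effect on the run.

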